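Fit the drive sprocket on the splined gearbox shaft and keep it pressed home

TASK

On this model-building bench, lift the toothed drive sprocket by its round hub and set it over the upright splined shaft of the gearbox, turning it until its splines mesh, then slide it fully home against the shaft's shoulder, pushing down the spring-loaded dust seal. Do not force the splines, and leave the plain idler wheel, the batteries and the screwdriver where they lie. Finish with the gripper still holding the sprocket pressed fully home, without letting go, so that the nut could be spun on.

Things in the scene. Friction and masses are not known exactly. Their poses are not given: they have to be found in the camera images.
- sprocket: Loose cast aluminium drive sprocket, 0.26-0.42 kg, flat, hub up: two toothed rings joined by a drum, 12 teeth each, 111 mm over the teeth. Underside flat; top face of the upper ring 32 mm above it. Origin: centre of the underside, z up along the bore; x runs along the middle of a bore slot (and of a gear tooth), so slots lie at 0, 60, 120 degrees and so on.
- sprocket_hub (a point): Centre of the sprocket's hub, 44 mm above its underside; axes as the sprocket's. The hub is a plain round tube, 40 mm outside diameter, standing 24 mm above the upper ring (32 to 56 mm above the underside): grip it across, from above.
- sprocket_bore (a point): Mouth of the sprocket's bore, centre of its underside. The lowest 14 mm of the bore has six straight slots, 6.8 mm wide, out to 28.4 mm diameter, between six inward teeth that leave an 18.4 mm hole, with a 2 mm lead-in chamfer at the mouth; above that the bore is plain, 28.4 mm, open through the hub.
- output_shaft: Upright steel output shaft of the gearbox. Origin: on its axis at the top face of its shoulder (32 mm diameter), 62 mm above the bench; z up; x along the middle of a spline, so splines lie at 0, 60, 120 degrees and so on. It may stand at any angle; the gears hold it stiffly (0.3 N m to turn). Sprocket home: both origins coincide, x axes differ by a multiple of 60 degrees.
- spline_top (a point): On the shaft axis at the top of the splines, 14 mm above the shoulder. Six straight splines, 4.8 mm wide, 26 mm over them, chamfered over their top 2.5 mm; an unmeshed sprocket rests on them 9 to 14 mm above the shoulder. Above, a round threaded nose, 16 mm diameter, goes on to 28 mm above the shoulder, its last 4 mm tapered.
- seal_top (a point): Centre of the relaxed dust seal's top, on the shaft axis, 4 mm above the shoulder (fixed point). Black ring, 33 to 42 mm diameter, around the shoulder; spring-loaded, gives straight down: total about 9 N on it at first touch, 14 N when level with the shoulder, where the shoulder stops the sprocket. An unheld sprocket rides about 4 mm proud.
- gearbox: Fixed aluminium gearbox on a plywood board 145 x 92 x 9 mm, a lying motor can beside it. Origin: on the shaft axis at the bench, z up; the motor lies towards +x, its far side 80 mm from the axis; the board reaches from 50 mm behind to 95 mm ahead of the axis. Casing top 47 mm, motor top 46 mm above the bench.
- idler: Loose plain idler wheel, to be left alone: same metal, hub and height as the sprocket, but two smooth rims of 104 mm diameter without teeth, and a plain 15 mm round bore. Origin: centre of its underside, z up.
- battery_case: Loose grey battery case, 62 x 112 x 34 mm, between the robot and the work. Origin: centre of its underside.
- battery_pack: Loose blue two-cell battery pack, 37 x 70 x 19 mm. Origin: centre of its underside.
- screwdriver: Loose screwdriver 160 mm long with an orange handle, lying on the bench. Origin: under its middle.
There are look-alikes about, which are no part of the job. Leave any red or turquoise look-alike of the gearbox alone.

How it is judged (in metres and radians):
On the way, in this order (a step that is already met when the one before it is completed fails the run):
1. the sprocket is lifted clear of the bench in the gripper (height (world z) of sprocket above 0.03 m and contact force between sprocket and the fingers above 1 N), for 0.2 s.
2. the sprocket is on the shaft with its splines meshed (z of sprocket in the frame of output_shaft below 0.008 m and horizontal distance between sprocket and output_shaft below 0.003 m), for 0.1 s.
At the end, for the whole second after the job is handed in: The sprocket sits on the shaft with its splines meshed, square on the shaft (within 3.4 degrees, axes within 3 mm) and within 1.5 mm of the shoulder, at rest, held there by the gripper: the fingers bear on it with more than 3 N and it bears on the gearbox with more than 9 N (z of sprocket in the frame of output_shaft below 0.0015 m and horizontal distance between sprocket and output_shaft below 0.003 m and angle between the z axis of sprocket and the z axis of output_shaft, either way round below 0.06 rad and contact force between sprocket and gearbox above 9 N and contact force between sprocket and the fingers above 3 N and linear speed of sprocket below 0.01 m/s); the arm keeps its last pose, push and grip.
It fails at once if the splines are forced: the sprocket is pushed against the gearbox or shaft with more than 80 N (contact force between sprocket and gearbox above 80 N).
It fails at once if the idler wheel is moved by more than 20 mm (distance of idler from where it was at the start of the episode above 0.02 m).
It fails at once if the battery case, battery pack or screwdriver is moved by more than 20 mm (distance of any of battery_case, battery_pack, screwdriver from where it was at the start of the episode above 0.02 m).
It also fails if it takes over 58 s, if anything falls off the work surface, if the arm or the gripper's body presses on something with over 40 N, if the wrist force passes 120 N, or if a joint passes its speed limit or range.

ROBOT

A 6-joint arm with a two-finger parallel gripper is mounted at the origin on the work surface. World frame = base frame: x ahead of the robot, y to its left, z up, the work surface at z = 0. Lengths are in m, angles in degrees, forces in N, time in s.
With the tool pointing down it reaches from about 0.35 to 0.725 m from the base axis. Payload 6 kg.
Tool frame: the origin (TCP) lies between the finger pads; the fingertips stand 19 mm ahead of it and the grasp point (between the pads) is the TCP (r.tip_reach is the distance from the TCP to the fingertips, in m); z points along the fingers, y is the line along which they close (so a half turn about z gives the same grasp; the last joint's range is limited). The gripper opens to 85 mm and grips with 20 to 120 N. Pads are 22 mm wide; open, the fingers measure 114 mm over their backs; the gripper's body (76 mm by 85 mm) begins 54 mm behind the grasp point. The pads swing forward as they close: fully open they stand 13 mm farther back than shut.
Start: joints at [88.619, 2.303, 4.859, 0, -92.561, -19.12], TCP at [0.21, 0.562, 0.25] pointing down, gripper open.
Joint ranges: [-146.85, 146.85], [-73.84, 115.35], [-62.03, 85.46], [-188.31, 113.3], [-161.28, -10.13], [-171.36, 171.36]. Speed limits (degrees/s): [147.25, 147.25, 172.46, 180, 180, 180].

INTERFACE

Orientations are given as a 3x3 rotation matrix whose columns are the frame's x, y, z axes.
In Python, from station import r, viewer gives the robot as it stands.
- The arm moves only by the shell command python3 -m jog 'ROWS' [FORCE]. ROWS is JSON, a list of rows, each a list of 7 numbers: the closure, from -1 (fully open) to 1 (shut), then the shift along the tool's x, y, z in m, then the turn, a rotation vector about the tool's x, y, z in rad. A call has 1 to 12 rows; each row is the pose to reach, as a shift and turn from the pose commanded when the call began, along the tool's axes at that moment; what a row does not reach only later rows make up. A row lasts 1/8 s, in which the tool goes at most 62.5 mm and 10.7 degrees, less where a joint would pass 70% of its speed; a pose out of reach is approached as far as the arm can. A call with a gripper value outside its range is refused whole. The fingers move at their own pace and stop on an object; FORCE is the grip in N (left out, the last holds). Time passes only in rows, so rows that repeat a pose let the fingers close. It gives the time, the measured TCP pose, the force, the opening and the grip force at its end, in the units of the state.
- r.state(): the state, without advancing time (a new reading comes with each control period).
- viewer.snapshot(name): name is "scene" or "top" or "wrist"; returns a dict with "pixels" (480x640x3 uint8, red, green, blue), "fx", "fy", "cx", "cy" (pixels), "world_to_cam" (4x4, takes a point from world to camera coordinates). Camera axes: x right, y up, looking along -z (the intrinsics and any distortion apply to the point x, -y, -z); pixel columns grow to the right and rows downward; lengths in m; the calibration is good to about 2 mm. A picture is of the moment at which its call begins. There is no depth.
- r.hand_in(): hands the job in; it is judged then, once.
The state is a dict: "time_s": time; "qpos": joint angles; "dq": joint speeds; "joint_torque": joint torques, N m; "ee_pos": TCP position; "tool_rot": TCP orientation; "wrist_force": force on the tool from outside, world axes, zero at the start; "torque": the same for the moment, N m; "finger_gap": finger opening in m; "gripper_force": force on a finger pad.
Only numpy, scipy, OpenCV 4.12 (cv2) and the standard library are available. Lean on these libraries where they do the work, as an engineer would, in place of code of your own. Each camera call takes 0.05 s, during which the arm holds its last target. There are 200 camera calls.

## Working session

There is one attempt and no reset: what is moved stays moved. The work goes in short steps, Python scripts to look and compute and a shell command to move; the robot and the scene stay as the last step left them, time stands still between calls to the robot, and variables do not carry over. Pictures are saved under pics/ and viewed, at most 10 in all, crops included, and the job is handed in when it is done.

```bash
mkdir -p pics; ls; cat > h.py <<'E'
import numpy as np, cv2, json
from station import r, viewer
def snap(n, f=None):
    s=viewer.snapshot(n); im=np.array(s['pixels'])[:,:,::-1].copy()
    s['im']=im
    if f: cv2.imwrite('pics/'+f,im)
    return s
def proj(s,P):
    P=np.atleast_2d(P); M=np.array(s['world_to_cam']); c=P@M[:3,:3].T+M[:3,3]
    d=-c[:,2]
    return np.c_[s['fx']*c[:,0]/d+s['cx'], -s['fy']*c[:,1]/d+s['cy']]
def ray(s,uv):
    uv=np.atleast_2d(np.float64(uv)); M=np.array(s['world_to_cam']); R=M[:3,:3]
    o=-R.T@M[:3,3]
    d=np.c_[(uv[:,0]-s['cx'])/s['fx'], -(uv[:,1]-s['cy'])/s['fy'], -np.ones(len(uv))]@R
    return o,d/np.linalg.norm(d,axis=1)[:,None]
def onz(s,uv,z):
    o,d=ray(s,uv); return o+d*((z-o[2])/d[:,2])[:,None]
def tri(obs):
    A=np.zeros((3,3));b=np.zeros(3)
    for s,uv in obs:
        o,d=ray(s,uv); P=np.eye(3)-np.outer(d[0],d[0]); A+=P;b+=P@o
    return np.linalg.solve(A,b)
E
python3 - <<'E'
from h import *
a=snap('scene');b=snap('top');c=snap('wrist')
for s in (a,b,c): print({k:(np.round(v,3).tolist()) for k,v in s.items() if k not in('pixels','im')})
cv2.imwrite('pics/all.png',cv2.resize(np.vstack([np.hstack([a['im'],b['im']]),np.hstack([c['im'],0*c['im']])]),(800,600),interpolation=cv2.INTER_AREA))
cv2.imwrite('pics/top0.png',b['im'])
print(r.state())
E
```

```text
pics
{'fx': 572.262, 'fy': 572.262, 'cx': 321.465, 'cy': 249.049, 'world_to_cam': [[-0.733, 0.68, 0.001, 0.449], [-0.439, -0.474, 0.763, 0.14], [0.52, 0.559, 0.646, -1.449], [0.0, 0.0, 0.0, 1.0]]}
{'fx': 476.477, 'fy': 476.477, 'cx': 316.31, 'cy': 237.413, 'world_to_cam': [[-0.005, -1.0, -0.013, -0.052], [0.997, -0.006, 0.071, -0.542], [-0.071, -0.012, 0.997, -1.136], [0.0, 0.0, 0.0, 1.0]]}
{'fx': 340.927, 'fy': 340.927, 'cx': 319.669, 'cy': 240.455, 'world_to_cam': [[-0.349, -0.937, 0.001, 0.598], [0.886, -0.331, -0.326, 0.042], [0.306, -0.113, 0.945, -0.382], [0.0, 0.0, 0.0, 1.0]]}
{'time_s': 0.15, 'qpos': array([ 8.86180848e+01,  2.33244849e+00,  4.81673492e+00, -1.80300384e-02,
       -9.25608572e+01, -1.91202522e+01]), 'dq': array([-0.05129918, -0.14452137,  0.11342291,  0.05104671, -0.08424046,
        0.03463187]), 'joint_torque': array([-2.17406508e-03, -3.68612015e+01,  3.47693110e+01,  6.93634674e+00,
       -4.38956908e-03,  4.75071161e-06]), 'ee_pos': array([0.21000723, 0.5618201 , 0.24950787]), 'tool_rot': array([[ 9.36663816e-01, -3.50229604e-01, -3.46507647e-04],
       [-3.50229747e-01, -9.36662885e-01, -1.32844434e-03],
       [ 1.40699683e-04,  1.36566303e-03, -9.99999058e-01]]), 'wrist_force': array([0.15827466, 1.21447269, 0.68623689]), 'torque': array([-0.05261333, -0.00435627, -0.00768525]), 'gripper_force': 0.0, 'finger_gap': 0.08540206425052556}
```

View pics/all.png

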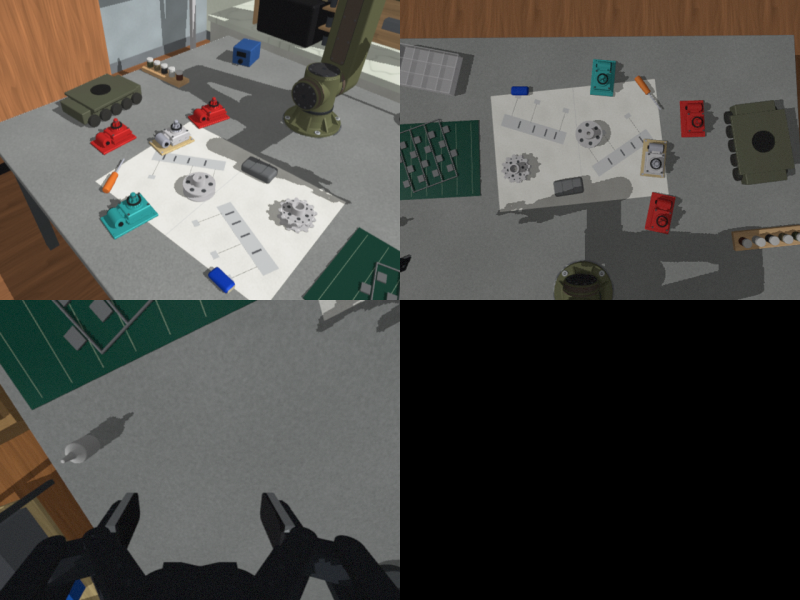

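View pics/top0.png

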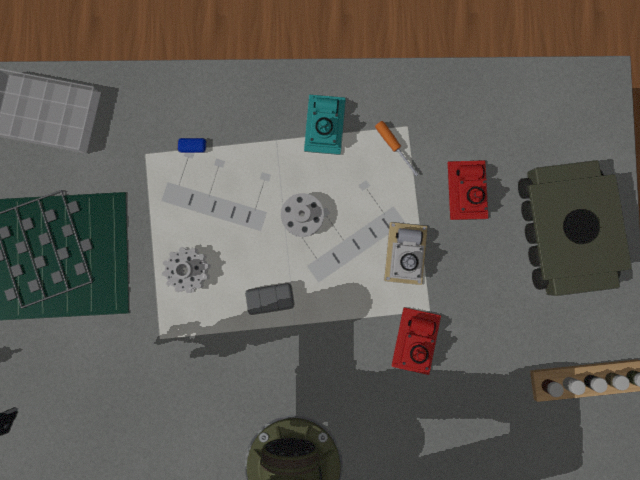

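Top view: the toothed sprocket is at (184,269) and the smooth-rimmed idler at (303,213). The bare-aluminium gearbox on plywood is at (408,262). Look-alikes: red gearboxes at (468,190) and (418,340), a turquoise one at (324,125). The sprocket is the only wheel with teeth and this gearbox is the only bare-metal one, so those fit. I'll confirm both in one enlarged crop.

```bash
python3 - <<'E'
from h import *
a=snap('scene');b=snap('top')
c=lambda s,u,v,w:cv2.resize(s['im'][v-w*3//4:v+w*3//4,u-w:u+w],(400,300),interpolation=cv2.INTER_CUBIC)
cv2.imwrite('pics/crop1.png',np.vstack([np.hstack([c(b,186,268,40),c(b,406,254,40)]),np.hstack([c(a,468,340,60),c(a,274,212,60)])]))
for z in(.056,.09): print(z,onz(b,[[186,269],[408,262],[303,213]],z).round(3).tolist(),onz(a,[[467,335],[278,202]],z).round(3).tolist())
E
```

```text
0.056 [[0.467, 0.25, 0.056], [0.481, -0.269, 0.056], [0.597, -0.025, 0.056]] [[0.493, 0.251, 0.056], [0.482, -0.289, 0.056]]
0.09 [[0.467, 0.24, 0.09], [0.48, -0.263, 0.09], [0.593, -0.026, 0.09]] [[0.522, 0.265, 0.09], [0.511, -0.251, 0.09]]
```

View pics/crop1.png

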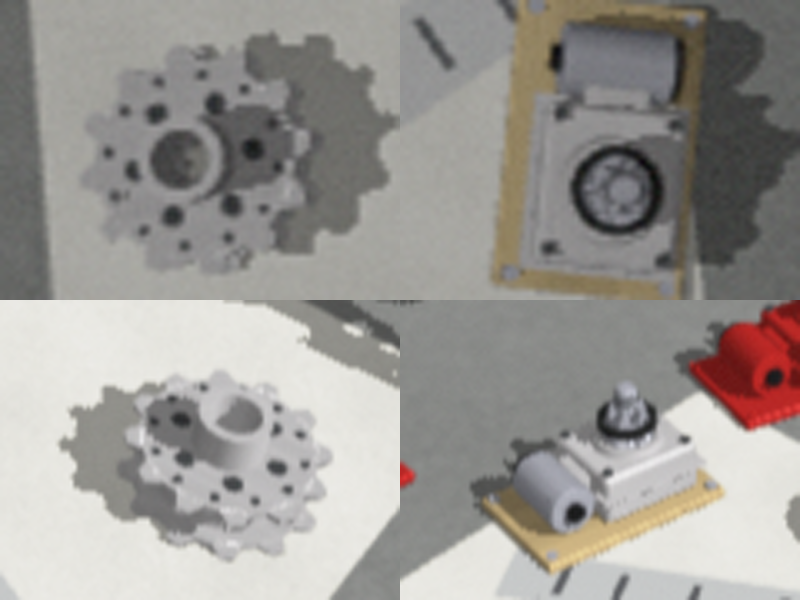

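Confirmed: the toothed wheel is the sprocket, with its hub rim centred at top (182.8,269.6) and scene (478.8,329.8). The bare gearbox on plywood has its nose tip at top (411,261.6) and scene (282,193). I'll triangulate these two points and move over the sprocket.

```bash
python3 - <<'E'
from h import *
a=snap('scene');b=snap('top')
print(tri([(a,[478.8,329.8]),(b,[182.8,269.6])]),tri([(a,[282.1,193.1]),(b,[411,261.6])]))
w=viewer.snapshot('wrist');M=np.array(w['world_to_cam']);st=r.state()
T=st['tool_rot'];print('cam in tool',T.T@(-M[:3,:3].T@M[:3,3]-st['ee_pos']), 'look',T.T@(-M[2,:3]))
E
python3 -m jog '[[-1,0.05,0.03,0,0,0,0],[-1,0.1,0.06,0,0,0,0],[-1,0.15,0.09,0,0,0,0],[-1,0.2,0.12,0,0,0,0],[-1,0.25,0.15,0,0,0,0],[-1,0.3,0.18,0,0,0,0],[-1,0.352,0.207,0,0,0,0],[-1,0.352,0.207,0,0,0,0],[-1,0.352,0.207,0,0,0,0]]'
```

```text
[0.4657523  0.25778789 0.05397677] [ 0.48154839 -0.27071042  0.09009745]
cam in tool [ 0.08446065  0.0010918  -0.12402013] look [-3.26126763e-01  2.90249058e-04  9.45326002e-01]
time_s: 1.52
ee_pos: [0.4673, 0.2447, 0.2502]
tool_rot: [[0.936, -0.351, -0.0], [-0.351, -0.936, 0.0], [-0.0, 0.0, -1.0]]
wrist_force: [-0.5, 0.8, 0.3]
finger_gap: 0.0852
gripper_force: 0.0
```

Triangulated heights are 54 and 90 mm against 56 and 90 expected, so both points hold.

```bash
python3 - <<'E'
from h import *
w=snap('wrist','w1.png'); print(proj(w,[.466,.258,.056]))
E
```

```text
[[306.15212174 221.43725101]]
```

View pics/w1.png

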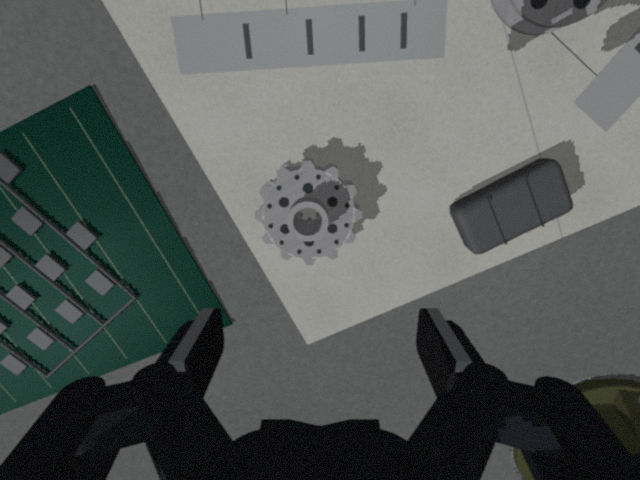

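The wrist view shows the sprocket with its hub at (310,219), about 4 px from the prediction. Next I'll put the camera straight over the bore to read the slot phase.

```bash
python3 -m jog '[[-1,-0.045,-0.005,0.04,0,0,0],[-1,-0.09,-0.011,0.08,0,0,0],[-1,-0.09,-0.011,0.12,0,0,0],[-1,-0.09,-0.011,0.12,0,0,0],[-1,-0.09,-0.011,0.12,0,0,0]]'
python3 - <<'E'
from h import *
w=snap('wrist'); p=proj(w,[[.466,.258,.056],[.466,.258,0]]);print(p)
u,v=p[0].astype(int)
c=w['im'][max(0,v-90):v+90,u-120:u+120];print(u-120,max(0,v-90))
c=cv2.resize(c,None,fx=3.33,fy=3.33,interpolation=cv2.INTER_CUBIC)
cv2.imwrite('pics/w2.png',cv2.convertScaleAbs(c,alpha=1.6)[:600,:800])
E
```

```text
time_s: 2.2
ee_pos: [0.3874, 0.2875, 0.1324]
tool_rot: [[0.937, -0.349, 0.002], [-0.349, -0.937, 0.001], [0.002, -0.002, -1.0]]
wrist_force: [-0.4, 0.7, 0.4]
finger_gap: 0.0855
gripper_force: 0.0
[[318.33685375 123.98412611]
 [318.78697316 123.8617852 ]]
198 33
```

View pics/w2.png

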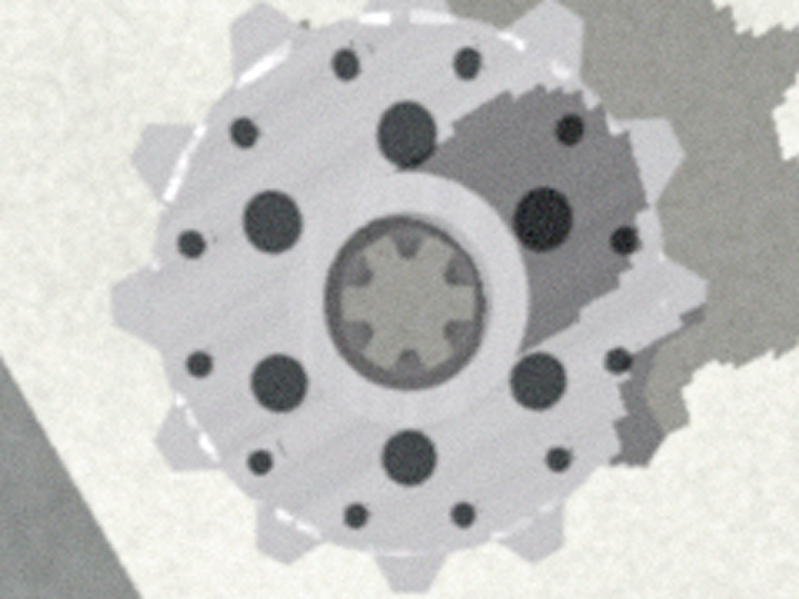

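The crop shows six bright slots with the inward teeth aligned to the six large holes (top hole at crop (407,133)). The hub ring is centred near (408,302). I'll measure phase and centre from the hole centroids on z=32 mm.

```bash
cat >> h.py <<'E'
def holes(w,c0,z,rmin,rmax,thr=75,amin=60):
    g=cv2.cvtColor(w['im'],cv2.COLOR_BGR2GRAY)
    cs,_=cv2.findContours((g<thr).astype(np.uint8),cv2.RETR_EXTERNAL,cv2.CHAIN_APPROX_NONE)
    out=[]
    for c in cs:
        A=cv2.contourArea(c)
        if A<amin: continue
        m=cv2.moments(c); p=onz(w,[m['m10']/m['m00'],m['m01']/m['m00']],z)[0]
        d=np.hypot(*(p[:2]-c0))
        if rmin<d<rmax: out.append(p[:2].tolist()+[A])
    return np.array(out)
E
python3 - <<'E'
from h import *
w=snap('wrist'); c0=np.array([.466,.258])
for thr in(50,60,70):
    h=holes(w,c0,.032,.02,.04,thr); print(thr,h.round(4).tolist())
    (x,y),ra=cv2.minEnclosingCircle(np.float32(h[:,:2]*1000)); 
    c=h[:,:2].mean(0); d=h[:,:2]-c
    a=np.angle(np.exp(6j*np.arctan2(d[:,1],d[:,0])).sum())/6
    print('c',c,'r',np.hypot(*d.T),'hole phase deg',np.degrees(a),'slot',np.degrees(a)+30)
E
```

```text
50 [[0.439, 0.2667, 132.5], [0.4607, 0.2852, 147.5], [0.4439, 0.2384, 142.0], [0.4877, 0.2756, 158.0], [0.4708, 0.2289, 229.5], [0.4924, 0.2471, 186.0]]
c [0.4657766  0.25697881] r [0.02850915 0.02864969 0.02868998 0.02875021 0.02855418 0.02841982] hole phase deg -19.87316730304637 slot 10.126832696953631
60 [[0.439, 0.2667, 158.5], [0.4608, 0.2852, 165.5], [0.444, 0.2386, 172.5], [0.4877, 0.2754, 196.5], [0.4708, 0.2289, 245.5], [0.4924, 0.2472, 221.0]]
c [0.46578861 0.25700519] r [0.02848243 0.02860832 0.02851377 0.02861571 0.02858599 0.0283924 ] hole phase deg -19.93008289534777 slot 10.06991710465223
70 [[0.4389, 0.2667, 172.5], [0.4439, 0.2386, 185.0], [0.4608, 0.2852, 183.5], [0.4877, 0.2754, 211.0], [0.4708, 0.2288, 269.5], [0.4925, 0.2472, 242.0]]
c [0.46579014 0.25699231] r [0.02855856 0.02855797 0.0286671  0.0286114  0.02859305 0.02846628] hole phase deg -19.950533122196827 slot 10.049466877803173
```

Hub centre (0.4658, 0.2570); hole radius 28.6 mm is even all round, and the slot phase is 10.0° (mod 60). Before grasping I'll measure the shaft with the same camera, the same way.

```bash
python3 -m jog '[[-1,0.02,0.049,-0.04,0,0,0],[-1,0.04,0.098,-0.04,0,0,0],[-1,0.06,0.147,-0.04,0,0,0],[-1,0.08,0.196,-0.04,0,0,0],[-1,0.1,0.245,-0.04,0,0,0],[-1,0.12,0.294,-0.04,0,0,0],[-1,0.14,0.343,-0.04,0,0,0],[-1,0.16,0.392,-0.04,0,0,0],[-1,0.18,0.441,-0.04,0,0,0],[-1,0.2,0.489,-0.04,0,0,0],[-1,0.2,0.489,-0.04,0,0,0],[-1,0.2,0.489,-0.04,0,0,0]]'
python3 - <<'E'
from h import *
w=snap('wrist'); p=proj(w,[[.4815,-.2707,.09],[.4815,-.2707,.066]]);print(p)
u,v=p[0].astype(int); u0,v0=u-64,v-48;print(u0,v0)
c=w['im'][v0:v0+96,u0:u0+128]
cv2.imwrite('pics/w3.png',cv2.resize(c,(800,600),interpolation=cv2.INTER_CUBIC))
cv2.imwrite('pics/w3full.png',w['im'])
E
```

```text
time_s: 3.8
ee_pos: [0.4031, -0.2417, 0.1712]
tool_rot: [[0.936, -0.352, 0.001], [-0.352, -0.936, -0.0], [0.001, -0.0, -1.0]]
wrist_force: [-0.5, 0.1, -0.5]
finger_gap: 0.0852
gripper_force: 0.0
[[317.04789129 124.73070338]
 [317.33592987 124.57708262]]
253 76
```

View pics/w3.png

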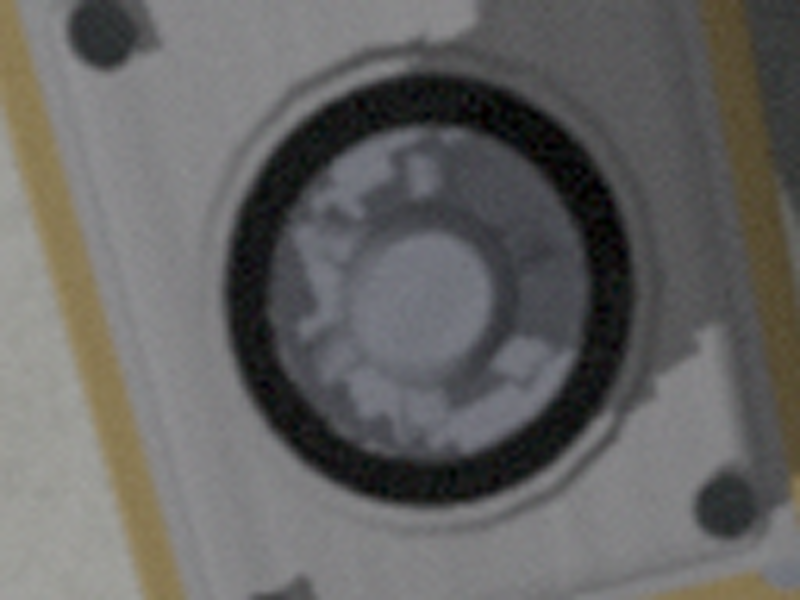

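The seal ring is clear, centred near crop (430,290), but the splines are patchy in shadow. I'll go lower, where the fingers stand over clear bench, and look again with averaged frames.

```bash
python3 -m jog '[[-1,0,0,0.04,0,0,0],[-1,0,0,0.07,0,0,0],[-1,0,0,0.07,0,0,0],[-1,0,0,0.07,0,0,0]]'
python3 - <<'E'
from h import *
ims=[]
for i in range(6):
    w=snap('wrist'); ims.append(w['im'].astype(float))
m=np.mean(ims,0); np.save('shaft.npy',m); import pickle
pickle.dump({k:v for k,v in w.items() if k not in('pixels',)},open('shaft.pkl','wb'))
u,v=proj(w,[[.4815,-.2707,.076]])[0].astype(int); u0,v0=u-64,v-48;print(u0,v0)
c=np.clip((m[v0:v0+96,u0:u0+128]-40)*2.2,0,255).astype(np.uint8)
cv2.imwrite('pics/w4.png',cv2.resize(c,(800,600),interpolation=cv2.INTER_CUBIC))
E
```

```text
time_s: 4.35
ee_pos: [0.404, -0.2412, 0.1024]
tool_rot: [[0.937, -0.349, 0.002], [-0.349, -0.937, -0.001], [0.003, 0.0, -1.0]]
wrist_force: [-0.4, -0.6, 1.6]
finger_gap: 0.0855
gripper_force: 0.0
253 77
```

View pics/w4.png

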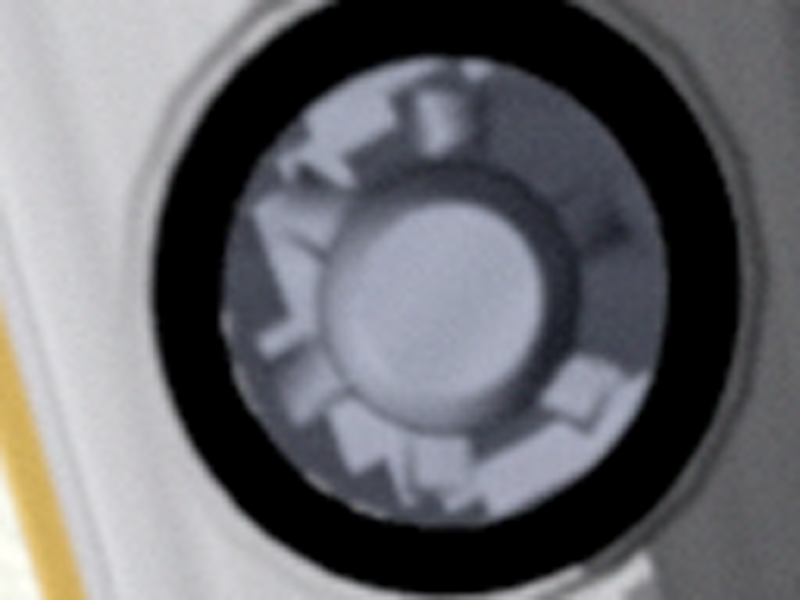

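Splines are clearly visible at crop (438,115), (441,463), (583,387), (310,385) and (295,215). I'll cast them on z≈75 mm and fit the seal ring on z=66 mm.

```bash
python3 - <<'E'
from h import *; import pickle
w=pickle.load(open('shaft.pkl','rb')); m=np.load('shaft.npy')
g=m.mean(2); g8=(cv2.GaussianBlur(g,(0,0),1)<42).astype(np.uint8)
cs,h=cv2.findContours(g8,cv2.RETR_CCOMP,cv2.CHAIN_APPROX_NONE)
c0=np.array([.4815,-.2707])
for c in cs:
    if len(c)<60: continue
    p=onz(w,c[:,0,:],.066)[:,:2]
    if np.hypot(*(p.mean(0)-c0))>.02: continue
    A=np.c_[2*p,np.ones(len(p))]; s=np.linalg.lstsq(A,(p**2).sum(1),rcond=None)[0]
    print('circle c',s[:2],'d mm',2000*np.sqrt(s[2]+s[:2]@s[:2]))
q=np.array([[438,115],[441,463],[583,387],[310,385],[295,215]])/6.25+[253,77]-.42
P=onz(w,q,.075)[:,:2]; c=P[:2].mean(0); print('mid',c)
for cc in (c,s[:2]):
    d=P-cc; a=np.degrees(np.arctan2(d[:,1],d[:,0])); print(a.round(1),(a%60).round(1),np.hypot(*d.T).round(4))
n=onz(w,[[253+437/6.25,77+303/6.25]],.09);print('nose',n)
E
```

```text
circle c [ 0.48099656 -0.27379489] d mm 40.46313595989765
circle c [ 0.48102155 -0.2733955 ] d mm 32.70168431505801
mid [ 0.48157278 -0.2732161 ]
[ -19.7  160.3 -142.1  103.4   42.5] [40.3 40.3 37.9 43.4 42.5] [0.011  0.011  0.0114 0.0106 0.0108]
[ -18.   158.3 -141.   100.3   41.2] [42.  38.3 39.  40.3 41.2] [0.0115 0.0106 0.0109 0.0106 0.0113]
nose [[ 0.48095931 -0.27285793  0.09      ]]
```

The shaft axis is at (0.4811, −0.2733) with spline phase ≈40.4° (seal diameters 40.5/32.7 and spline radius 11 mm check out). The sprocket at 10.0° therefore needs a +30.4° turn. Going back to the sprocket now.

```bash
python3 -m jog '[[-1,0,0,-0.05,0,0,0],[-1,-0.012,-0.049,-0.1,0,0,0],[-1,-0.024,-0.098,-0.1,0,0,0],[-1,-0.036,-0.147,-0.1,0,0,0],[-1,-0.048,-0.196,-0.1,0,0,0],[-1,-0.06,-0.245,-0.1,0,0,0],[-1,-0.072,-0.3,-0.1,0,0,0],[-1,-0.084,-0.355,-0.1,0,0,0],[-1,-0.096,-0.41,-0.1,0,0,0],[-1,-0.116,-0.465,-0.1,0,0,0],[-1,-0.116,-0.4884,-0.1,0,0,0],[-1,-0.116,-0.4884,-0.1,0,0,0]]'
python3 -m jog '[[-1,0,0,0,0,0,0],[-1,0,0,0,0,0,0]]'
python3 - <<'E'
from h import *
s=r.state(); R=s['tool_rot'];print(s['qpos'].round(1),s['ee_pos'], R.T@(np.array([.4658,.2570,.052])-s['ee_pos']))
w=snap('wrist'); print(proj(w,[.4658,.257,.056]))
E
```

```text
time_s: 6.15
ee_pos: [0.4653, 0.2579, 0.1997]
tool_rot: [[0.937, -0.349, -0.001], [-0.349, -0.937, -0.001], [-0.001, 0.001, -1.0]]
wrist_force: [0.1, -0.6, -0.3]
finger_gap: 0.0853
gripper_force: 0.0
time_s: 6.4
ee_pos: [0.4654, 0.2559, 0.2007]
tool_rot: [[0.936, -0.351, 0.001], [-0.351, -0.936, 0.0], [0.0, -0.001, -1.0]]
wrist_force: [-1.0, -0.4, -0.5]
finger_gap: 0.0853
gripper_force: 0.0
[ 50.5  -8.3 -10.5   0.  -87.8  18.9] [0.46542315 0.25587797 0.20071143] [-9.25675870e-05 -1.10326740e-03  1.48712016e-01]
[[316.96933706 231.10743982]]
```

```bash
python3 -m jog '[[-1,0,-0.001,0.05,0,0,0],[-1,0,-0.001,0.1,0,0,0],[-1,0,-0.001,0.13,0,0,0],[-1,0,-0.001,0.147,0,0,0],[-1,0,-0.001,0.147,0,0,0],[-1,0,-0.001,0.147,0,0,0]]' 60
python3 -m jog '[[0.2,0,0,0,0,0,0],[0.4,0,0,0,0,0,0],[1,0,0,0,0,0,0],[1,0,0,0,0,0,0],[1,0,0,0,0,0,0],[1,0,0,0,0,0,0]]' 60
```

```text
time_s: 7.2
ee_pos: [0.4665, 0.2581, 0.0551]
tool_rot: [[0.937, -0.35, 0.002], [-0.35, -0.937, 0.001], [0.002, -0.002, -1.0]]
wrist_force: [0.8, -0.2, 1.3]
finger_gap: 0.0852
gripper_force: 0.0
time_s: 7.95
ee_pos: [0.4661, 0.258, 0.0542]
tool_rot: [[0.937, -0.35, 0.001], [-0.35, -0.937, 0.001], [0.001, -0.001, -1.0]]
wrist_force: [-0.8, 1.8, 5.3]
finger_gap: 0.0383
gripper_force: 61.2
```

```bash
python3 -m jog '[[1,0,0,-0.01,0,0,0],[1,0,0,-0.03,0,0,0],[1,0,0,-0.06,0,0,0],[1,0,0,-0.1,0,0,0],[1,0,0,-0.13,0,0,0],[1,0,0,-0.13,0,0,0],[1,0,0,-0.13,0,0,0],[1,0,0,-0.13,0,0,0]]'
python3 - <<'E'
from h import *
s=r.state(); R=s['tool_rot'];print(s['qpos'].round(1),s['ee_pos'],s['wrist_force'],R.T@(np.array([.4811,-.2733,.185])-s['ee_pos']))
w=snap('wrist','w5.png')
E
```

```text
time_s: 8.95
ee_pos: [0.465, 0.2571, 0.1811]
tool_rot: [[0.937, -0.35, -0.003], [-0.35, -0.937, -0.002], [-0.002, 0.003, -1.0]]
wrist_force: [0.3, 0.4, -3.1]
finger_gap: 0.0379
gripper_force: 60.8
[ 50.6  -7.9 -12.2  -0.  -85.9  18.9] [0.46498782 0.2571128  0.18113614] [ 0.28713515  0.4257669  -3.08667208] [ 0.20085337  0.49118548 -0.00264995]
```

View pics/w5.png

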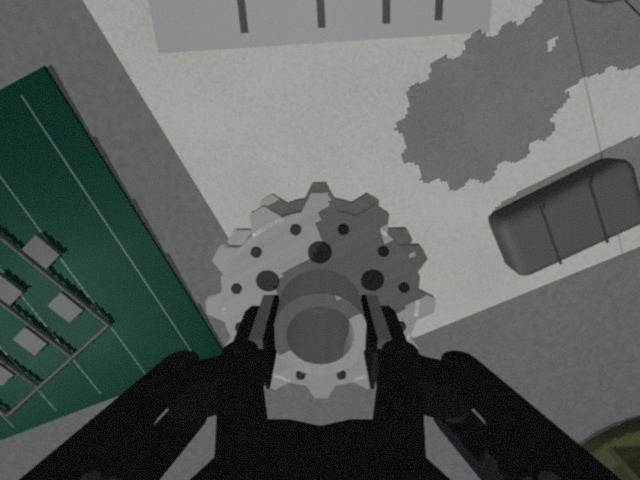

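The sprocket is held by the hub, with the weight reading 3.1 N. Three large holes are visible at (319,251), (267,281) and (372,280). I'll check its centre and phase in the hand from these.

```bash
cat >> h.py <<'E'
def hand(z_ring=None,thr=45):
    """sprocket centre offset in tool axes and slot phase, from visible big holes"""
    s=r.state(); R=s['tool_rot']; w=snap('wrist'); t=s['ee_pos']
    zr=t[2]-.022 if z_ring is None else z_ring
    h=holes(w,t[:2],zr,.02,.036,thr,90); return s,w,h
def fitc(P,rad=.0286):
    from scipy.optimize import least_squares
    f=lambda q:np.r_[[min((P-(q[:2]+rad*np.array([np.cos(q[2]+k*np.pi/3),np.sin(q[2]+k*np.pi/3)])),key=lambda e:e@e) for k in range(0)]].ravel()
    def g(q):
        out=[]
        d=P-q[:2]; a=np.arctan2(d[:,1],d[:,0]); k=np.round((a-q[2])/(np.pi/3)); aa=q[2]+k*np.pi/3
        return (P-q[:2]-rad*np.c_[np.cos(aa),np.sin(aa)]).ravel()
    return g,least_squares
E
python3 - <<'E'
from h import *
s,w,h=hand(); t=s['ee_pos']; print(t,h.round(4).tolist())
P=h[:,:2]; P=P[[int(np.argmin(np.hypot(*(onz(w,[q],t[2]-.022)[0,:2]-P).T))) for q in ((319,251),(267,281),(372,280))]]
g,ls=fitc(P); o=ls(g,[*t[:2],np.radians(-20)]); print(o.x[:2],np.degrees(o.x[2])+30,o.cost**.5, (s['tool_rot'].T@np.r_[o.x[:2]-t[:2],0]))
E
```

```text
Traceback (most recent call last):
  File "h.py", line 42
    f=lambda q:np.r_[[min((P-(q[:2]+rad*np.array([np.cos(q[2]+k*np.pi/3),np.sin(q[2]+k*np.pi/3)])),key=lambda e:e@e) for k in range(0)]].ravel()
                                                                                                                                      ^
SyntaxError: closing parenthesis ']' does not match opening parenthesis '('
```

```bash
sed -i '/f=lambda q/d;/^        out=\[\]/d' h.py
python3 - <<'E'
from h import *
s,w,h=hand(); t=s['ee_pos']; print(t,h.round(4).tolist())
P=h[:,:2]; P=P[[int(np.argmin(np.hypot(*(onz(w,[q],t[2]-.022)[0,:2]-P).T))) for q in ((319,251),(267,281),(372,280))]]
g,ls=fitc(P); o=ls(g,[*t[:2],np.radians(-20)]); print(o.x[:2],np.degrees(o.x[2])+30,o.cost**.5, (s['tool_rot'].T@np.r_[o.x[:2]-t[:2],0]))
E
```

```text
[0.46514649 0.25715732 0.18150256] [[0.4697, 0.2278, 316.5], [0.4906, 0.2457, 263.0]]
[0.46394763 0.25545257] 10.46445799468039 0.0005842429739748772 [-5.25746342e-04  2.01667368e-03  6.27071963e-06]
```

```bash
python3 -m jog '[[1,0.02,0.049,0,0,0,-0.05],[1,0.04,0.098,0,0,0,-0.1],[1,0.06,0.147,0,0,0,-0.15],[1,0.08,0.196,0,0,0,-0.2],[1,0.1,0.245,0,0,0,-0.25],[1,0.12,0.294,0,0,0,-0.3],[1,0.14,0.343,0,0,0,-0.37],[1,0.16,0.392,0,0,0,-0.44],[1,0.18,0.441,0,0,0,-0.5],[1,0.2007,0.49,0,0,0,-0.53],[1,0.2007,0.49,0,0,0,-0.53],[1,0.2007,0.49,0,0,0,-0.53]]'
python3 -m jog '[[1,0,0,0,0,0,0],[1,0,0,0,0,0,0]]'
python3 - <<'E'
from h import *
for i in range(4): s=r.state(); snap('wrist'); print(s['ee_pos'].round(4),s['wrist_force'].round(1),s['torque'].round(2))
R=s['tool_rot'];print(s['qpos'].round(1),R.round(3).tolist(),np.degrees(np.arctan2(R[1,0],R[0,0])))
s,w,h=hand(); t=s['ee_pos']; P=h[:,:2]; print(h.round(4).tolist())
g,ls=fitc(P); o=ls(g,[*t[:2],np.radians(10)]); print(o.x[:2],np.degrees(o.x[2])+30,o.cost**.5, (R.T@np.r_[o.x[:2]-t[:2],0]))
a=snap('scene'); b=snap('top')
c=lambda s,u,v,q:cv2.resize(s['im'][v-q:v+q,u-q*2//3:u+q*2//3],(400,600),interpolation=cv2.INTER_CUBIC)
cv2.imwrite('pics/s6.png',np.hstack([c(a,275,190,75),c(b,411,258,45)]))
E
```

```text
time_s: 10.55
ee_pos: [0.4818, -0.2716, 0.1825]
tool_rot: [[0.985, 0.17, -0.001], [0.17, -0.985, 0.0], [-0.001, -0.001, -1.0]]
wrist_force: [0.2, 0.2, -4.0]
finger_gap: 0.0381
gripper_force: 61.6
time_s: 10.8
ee_pos: [0.4824, -0.2707, 0.1836]
tool_rot: [[0.985, 0.173, 0.001], [0.173, -0.985, -0.0], [0.0, 0.0, -1.0]]
wrist_force: [-0.5, 0.1, -3.5]
finger_gap: 0.038
gripper_force: 61.6
[ 0.4824 -0.2707  0.1836] [-0.5  0.1 -3.5] [0.02 0.04 0.  ]
[ 0.4823 -0.2708  0.1836] [ 0.1  0.1 -2.9] [0.06 0.03 0.  ]
[ 0.4823 -0.271   0.1836] [ 0.6 -0.4 -3.3] [-0.02 -0.   -0.01]
[ 0.4823 -0.2711  0.1836] [-0.1  0.9 -4.3] [ 0.02  0.01 -0.01]
[ -8.5  -4.7  -9.    0.  -85.7 108.5] [[0.985, 0.172, 0.0], [0.172, -0.985, -0.0], [0.0, 0.0, -1.0]] 9.924986107538036
[[0.5004, -0.2942, 313.0]]
[ 0.48201801 -0.27228939] 39.998653518977626 2.314119628020634e-09 [-3.66516503e-04  1.00677665e-03  4.31698177e-08]
```

View pics/s6.png

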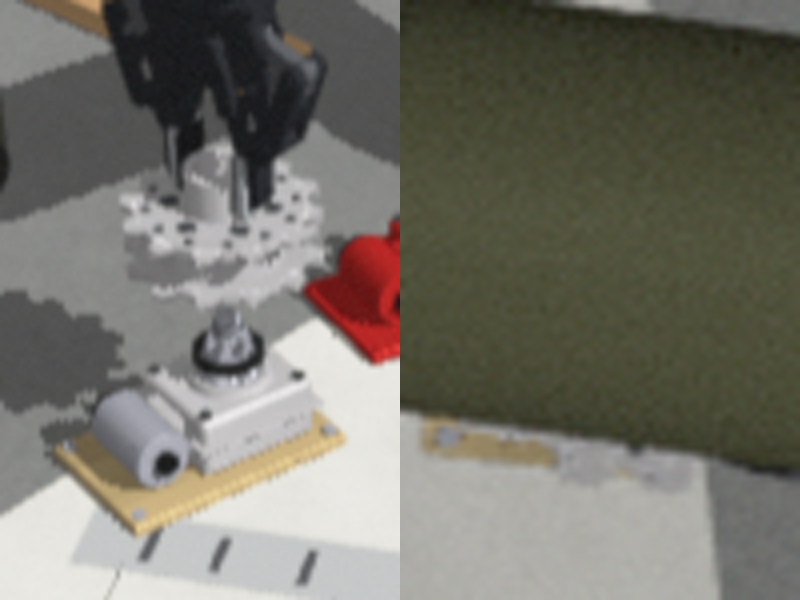

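The scene view shows the sprocket hanging level and over the nose tip (crop (227,310), sprocket middle ≈223). In-hand phase is 40.0° against the shaft's 40.4°. I'll lower gently with force checks.

```bash
python3 -m jog '[[1,0,0,0.015,0,0,0],[1,0,0,0.03,0,0,0],[1,0,0,0.036,0,0,0],[1,0,0,0.04,0,0,0],[1,0,0,0.043,0,0,0],[1,0,0,0.043,0,0,0]]' 
python3 -m jog '[[1,0,0,0.002,0,0,0],[1,0,0,0.004,0,0,0],[1,0,0,0.004,0,0,0]]'
```

```text
time_s: 11.9
ee_pos: [0.4821, -0.2717, 0.1404]
tool_rot: [[0.985, 0.171, 0.0], [0.171, -0.985, -0.0], [0.0, 0.0, -1.0]]
wrist_force: [0.4, -0.1, -3.3]
finger_gap: 0.0381
gripper_force: 61.6
time_s: 12.28
ee_pos: [0.482, -0.2716, 0.1361]
tool_rot: [[0.985, 0.171, -0.0], [0.171, -0.985, 0.0], [-0.0, -0.0, -1.0]]
wrist_force: [-0.1, -1.2, -3.1]
finger_gap: 0.0378
gripper_force: 61.7
```

The bottom is at ≈0.083, past the nose tip, with no contact force. Continuing.

```bash
python3 -m jog '[[1,0,0,0.002,0,0,0],[1,0,0,0.004,0,0,0],[1,0,0,0.006,0,0,0],[1,0,0,0.006,0,0,0]]' 
python3 -m jog '[[1,0,0,0.001,0,0,0],[1,0,0,0.002,0,0,0],[1,0,0,0.003,0,0,0],[1,0,0,0.003,0,0,0]]'
```

```text
time_s: 12.78
ee_pos: [0.482, -0.2716, 0.1301]
tool_rot: [[0.985, 0.171, -0.0], [0.171, -0.985, 0.0], [-0.0, -0.0, -1.0]]
wrist_force: [0.1, 0.6, -3.5]
finger_gap: 0.038
gripper_force: 61.7
time_s: 13.28
ee_pos: [0.482, -0.2716, 0.1272]
tool_rot: [[0.985, 0.171, -0.0], [0.171, -0.985, -0.0], [-0.0, -0.0, -1.0]]
wrist_force: [-0.5, -0.1, -3.8]
finger_gap: 0.0382
gripper_force: 61.7
```

```bash
python3 -m jog '[[1,0,0,0.001,0,0,0],[1,0,0,0.002,0,0,0],[1,0,0,0.003,0,0,0],[1,0,0,0.004,0,0,0],[1,0,0,0.004,0,0,0]]' 
python3 -m jog '[[1,0,0,0.001,0,0,0],[1,0,0,0.002,0,0,0],[1,0,0,0.003,0,0,0],[1,0,0,0.003,0,0,0]]'
```

```text
time_s: 13.9
ee_pos: [0.482, -0.2718, 0.1233]
tool_rot: [[0.985, 0.171, -0.0], [0.171, -0.985, -0.0], [-0.0, 0.0, -1.0]]
wrist_force: [-0.0, -0.7, -3.8]
finger_gap: 0.0379
gripper_force: 61.7
time_s: 14.4
ee_pos: [0.482, -0.2718, 0.1203]
tool_rot: [[0.985, 0.171, -0.0], [0.171, -0.985, -0.0], [-0.0, 0.0, -1.0]]
wrist_force: [-0.3, -2.5, -3.3]
finger_gap: 0.0379
gripper_force: 61.7
```

```bash
python3 -m jog '[[1,0,0,0.001,0,0,0],[1,0,0,0.002,0,0,0],[1,0,0,0.002,0,0,0]]' 
python3 -m jog '[[1,0,0,0.001,0,0,0],[1,0,0,0.002,0,0,0],[1,0,0,0.002,0,0,0]]'
```

```text
time_s: 14.78
ee_pos: [0.4822, -0.2719, 0.12]
tool_rot: [[0.985, 0.172, 0.001], [0.172, -0.985, -0.001], [0.001, 0.001, -1.0]]
wrist_force: [-3.8, 0.8, 5.7]
finger_gap: 0.038
gripper_force: 62.6
time_s: 15.15
ee_pos: [0.4823, -0.2719, 0.1185]
tool_rot: [[0.985, 0.172, 0.001], [0.172, -0.985, -0.001], [0.001, 0.001, -1.0]]
wrist_force: [-4.6, 1.6, 7.7]
finger_gap: 0.038
gripper_force: 62.8
```

Seal contact came at the expected height and force is rising gently, so the splines are meshed. I'll ease the lateral load and press home.

```bash
python3 -m jog '[[1,-0.0006,0,0.001,0,0,0],[1,-0.0006,0,0.002,0,0,0],[1,-0.0006,0,0.002,0,0,0]]' 
python3 -m jog '[[1,0,0,0.001,0,0,0],[1,0,0,0.001,0,0,0]]'
python3 -m jog '[[1,0,0,0.001,0,0,0],[1,0,0,0.001,0,0,0]]'
```

```text
time_s: 15.52
ee_pos: [0.4821, -0.2719, 0.1171]
tool_rot: [[0.985, 0.172, 0.003], [0.172, -0.985, -0.001], [0.002, 0.002, -1.0]]
wrist_force: [-3.7, 1.9, 9.6]
finger_gap: 0.0383
gripper_force: 63.0
time_s: 15.78
ee_pos: [0.4822, -0.272, 0.1164]
tool_rot: [[0.985, 0.172, 0.003], [0.172, -0.985, -0.001], [0.003, 0.002, -1.0]]
wrist_force: [-5.6, 3.3, 10.5]
finger_gap: 0.0381
gripper_force: 63.1
time_s: 16.02
ee_pos: [0.4822, -0.272, 0.1161]
tool_rot: [[0.985, 0.172, 0.003], [0.172, -0.985, -0.002], [0.003, 0.002, -1.0]]
wrist_force: [-7.3, 4.9, 14.2]
finger_gap: 0.0377
gripper_force: 63.6
```

```bash
python3 -m jog '[[1,-0.0008,-0.0004,0,0,0,0],[1,-0.0008,-0.0004,0.0005,0,0,0],[1,-0.0008,-0.0004,0.001,0,0,0],[1,-0.0008,-0.0004,0.001,0,0,0]]' 
python3 -m jog '[[1,0,0,0.001,0,0,0],[1,0,0,0.001,0,0,0],[1,0,0,0.001,0,0,0]]'
```

```text
time_s: 16.52
ee_pos: [0.4821, -0.2719, 0.1161]
tool_rot: [[0.985, 0.172, 0.005], [0.172, -0.985, -0.003], [0.005, 0.003, -1.0]]
wrist_force: [-5.5, 3.3, 16.4]
finger_gap: 0.0381
gripper_force: 63.8
time_s: 16.9
ee_pos: [0.4822, -0.272, 0.116]
tool_rot: [[0.985, 0.172, 0.006], [0.172, -0.985, -0.003], [0.005, 0.004, -1.0]]
wrist_force: [-6.9, 6.5, 20.4]
finger_gap: 0.0378
gripper_force: 64.2
```

Motion has stopped at TCP 0.116, 4 mm below seal contact, and underside reckons at ≈0.062, the shoulder height. Press force is ≈24 N. One look before handing in.

```bash
python3 -m jog '[[1,0,0,0,0,0,0],[1,0,0,0,0,0,0],[1,0,0,0,0,0,0],[1,0,0,0,0,0,0]]'
python3 - <<'E'
from h import *
a=snap('scene'); print(proj(a,[.4815,-.2722,.062]))
cv2.imwrite('pics/s7.png',cv2.resize(a['im'][130:280,175:375],(800,600),interpolation=cv2.INTER_CUBIC))
E
```

```text
time_s: 17.4
ee_pos: [0.4822, -0.272, 0.116]
tool_rot: [[0.985, 0.172, 0.006], [0.172, -0.985, -0.003], [0.005, 0.004, -1.0]]
wrist_force: [-6.8, 6.4, 20.0]
finger_gap: 0.0376
gripper_force: 64.2
[[282.63228382 203.00744733]]
```

View pics/s7.png

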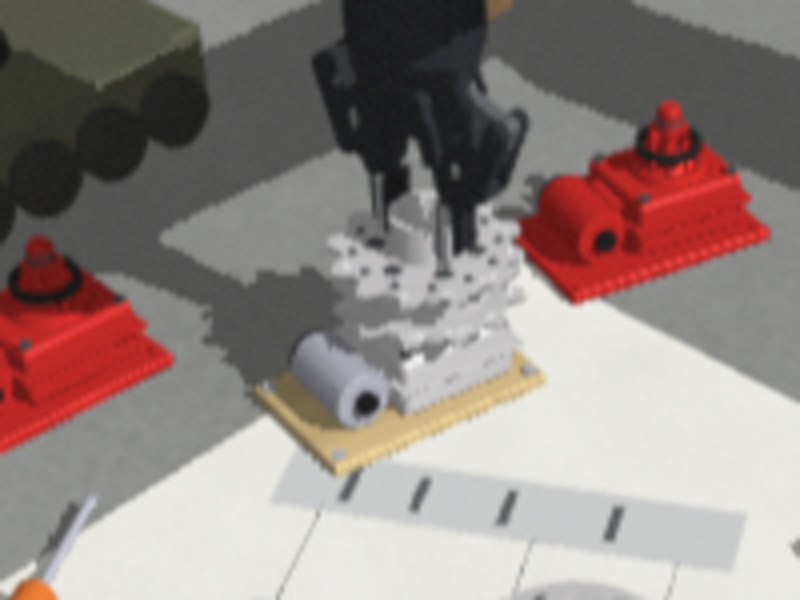

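The sprocket sits level and low on the gearbox (around crop (430,290)), gripped by the hub, with everything steady. Handing in.

```bash
python3 -c "
from station import r
print(r.hand_in())"
```

```text
the job is handed in; nothing more can be done
None
```

The job is handed in at about 17 s: by my measurements the sprocket is meshed and fully home on the shaft's shoulder, still gripped and pressed down with about 24 N; the hand-in gave no verdict.

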